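# Turn the cigar mould tray and slide it home in the rails

## Robot

A 7-joint arm with a two-finger parallel gripper is mounted at the origin on the work surface. World frame = base frame: x ahead of the robot, y to its left, z up, the work surface at z = 0. Lengths are in m, angles in rad, forces in N, time in s.
With the tool pointing down it reaches from about 0.425 to 0.925 m from the base axis. Payload 6.8 kg.
Tool frame: the origin (TCP) lies on the centre line of the jaws, within the pads' length; the fingertips stand 19 mm ahead of it and the grasp point (between the pads) is the TCP; z points along the fingers, x is the direction in which the jaws open and shut, and the axes are right-handed (so a half turn about z gives the same grasp; the last joint's range is limited). The gripper opens to 88 mm and grips with 3 to 60 N. Pads are 20 mm wide; open, the fingers measure 115 mm over their backs; the gripper's body (75 mm by 178 mm) begins 61 mm behind the grasp point.
Start: joints at [-1.338, 0.477, 0.022, 1.555, -0.011, 1.109, -0.083], TCP at [0.226, 0.636, 0.242] pointing down, gripper open.
Joint ranges: [-2.96, 2.96], [-0.34, 2.1], [-1.41, 1.46], [0.24, 2.44], [-1.37, 4.51], [0.17, 1.92], [-2.96, 2.96]. Speed limits (rad/s): [2.39, 2.39, 3.14, 3.14, 3.14, 3.14, 3.14].

## Interface

Orientations are given as a unit quaternion [x, y, z, w].
In Python, from bench import env gives the robot as it stands.
- The arm moves only by the tool play_rows, never from a script. Its argument "commands" is text: rows parted by semicolons, each of 7 numbers parted by spaces: the shift along the world's x, y, z in units of 30 mm (1.0 is 30 mm), then the turn, a rotation vector about the world's x, y, z in units of 8 degrees (1.0 is 8 degrees), then the closure in counts, from 0 (fully open) to 255 (shut). A call has 1 to 20 rows; each row shifts and turns the pose as measured when the row begins; what a row does not reach is not made up. A row lasts 1/8 s, in which the tool goes at most 62.5 mm and 10.7 degrees, less where a joint would pass 70% of its speed; a pose out of reach is approached as far as the arm can. A call is refused whole if a number of a shift passes 1 or a number of a turn 1, either way. A call with a gripper value outside its range is refused whole. The fingers move at their own pace and stop on an object; "force" is the grip in N (left out, the last holds). Time passes only in rows, so rows that do not move let the fingers close. It gives the time, the measured TCP pose, the force and the opening at its end, in the units of the state.
- env.get_obs(): the state, without advancing time (a new reading comes with each control period).
- env.capture(name): name is "scene" or "side" or "wrist"; returns a dict with "frame" (420x560x3 uint8, red, green, blue), "fov_y" (degrees; the focal length in pixels is half the picture's height over the tangent of half this angle, whatever the lens; pixels are square), "cx", "cy" (the principal point, pixels), "k1" (the pictures are not rectified: a ray, as slopes to the right and down, at radius r is drawn at 1 + k1 r^2 times it, then the intrinsics apply), "xyz" and "orientation" of the camera in the world. Camera axes: x right, y up, looking along -z (the intrinsics and any distortion apply to the point x, -y, -z); pixel columns grow to the right and rows downward; lengths in m; the calibration is good to about 2 mm. A picture is of the moment at which its call begins. There is no depth.
- env.finish_job(): hands the job in, once; it reports no verdict.
The state is a dict: "clock": time; "joints": joint angles; "dq": joint speeds; "joint_torque": joint torques, N m; "position": TCP position; "tcp_rot": TCP orientation; "contact_force": force on the tool from outside, world axes, zero at the start; "wrist_torque": the same for the moment, N m; "opening": opening from 0.0 (shut) to 1.0 (fully open).
Only numpy, scipy, OpenCV 4.12 (cv2) and the standard library are available. Lean on these libraries where they do the work, as an engineer would, in place of code of your own. Each camera call takes 0.05 s, during which the arm holds its last target.

## Task

Pick up the cigar mould tray that has a wide ear bar at only one end, turn it end for end, and slide it narrow end first into the steel guide rails on the bench until it is fully home against the stop. Leave it lying flat there and let go. Leave the other tray (ear bars at both ends) where it is.

Things in the scene. Friction and masses are not known exactly. Their poses are not given: they have to be found in the camera images.
- tray_center (a point): Centre of the tray to load, 44 mm above its underside. Base plate 150 (x) x 90 (y) x 10 mm; wood block and cigars up to 31 mm high. Pinch the upright dark wood grip at mid-tray across y: 60 (x) x 16 (y) mm, 26 to 88 mm above the underside. +x: to the narrow end (75 mm away); ear bar 140 mm wide, 22 long, 20 high at the -x end. z up. 0.3 to 0.65 kg. Starts flat, narrow end roughly towards the robot.
- rails: Fixed steel rails. Origin: on the bench, mid inner face of the end stop; +x: sliding-in direction, z up. Rails 24 mm high, 100 mm apart inside, from x = -90 mm to the stop, with inward lips (18 mm free under them, 74 mm between), so the tray must slide in flat along the bench (no floor plate). Mouth flares to 120 mm wide, x = -90 to -120. Home: narrow end on stop, tray centre at x = -75 mm.
- other_tray_center (a point): Centre, half-way up (44 mm above the underside), of the other tray, to be left alone: same as the first (x along its length, z up) but with a 140 mm ear bar at both ends, so that it fits neither way round. Lies flat on the other side of the rails from the first tray.
There are look-alikes about, which are no part of the job. Leave any yellow look-alike of the part that bears tray_center alone.

How it is judged:
By the outcome, as a careful person would: the job done as asked, in the order asked, and still so for the second after the job is handed in, with the robot touching nothing.
It also fails if it takes over 38 s, if anything falls off the work surface, if the arm or the gripper's body presses on something with over 40 N, if the wrist force passes 120 N, or if a joint passes its speed limit or range.

## Working session

There is one attempt and no reset: what is moved stays moved. The work goes in short steps, Python scripts to look and compute and a tool call to move; the robot and the scene stay as the last step left them, time stands still between calls to the robot, and variables do not carry over. Pictures are saved under pics/ and viewed, and the job is handed in when it is done.

Besides the shell and the picture viewer there is one more tool, called as name(argument=value, ...), one argument or row to a line, values as JSON. play_rows: Moves the arm, as the interface text tells. Its arguments: {"type":"object","properties":{"commands":{"type":"string"},"force":{"type":"number"}},"required":["commands"]}

```bash
ls; mkdir -p pics; cat > h.py <<'E'
import numpy as np, cv2, pickle
from scipy.spatial.transform import Rotation as R
from bench import env
def cap(n,tag):
    c=env.capture(n); f=c.pop("frame"); cv2.imwrite(f"pics/{tag}.png",f[:,:,::-1]); c['shape']=f.shape
    pickle.dump(c,open(f"pics/{tag}.pkl","wb")); return c
def ray(tag,u,v):
    c=pickle.load(open(f"pics/{tag}.pkl","rb")); h=c['shape'][0]; f=h/2/np.tan(np.radians(c['fov_y'])/2)
    d=np.array([(u-c['cx'])/f,(v-c['cy'])/f]); s=d.copy()
    for _ in range(20): s=d/(1+c['k1']*(s@s))
    return np.array(c['xyz']), R.from_quat(c['orientation']).apply([s[0],-s[1],-1])
def onz(tag,u,v,z):
    o,d=ray(tag,u,v); return o+d*(z-o[2])/d[2]
def proj(tag,p):
    c=pickle.load(open(f"pics/{tag}.pkl","rb")); h=c['shape'][0]; f=h/2/np.tan(np.radians(c['fov_y'])/2)
    q=R.from_quat(c['orientation']).inv().apply(np.array(p)-c['xyz']); s=np.array([q[0],-q[1]])/-q[2]
    s=s*(1+c['k1']*(s@s)); return s*f+[c['cx'],c['cy']]
def crop(tag,u0,v0,u1,v1,k,out):
    i=cv2.imread(f"pics/{tag}.png")[v0:v1,u0:u1]; cv2.imwrite(f"pics/{out}.png",cv2.resize(i,None,fx=k,fy=k,interpolation=cv2.INTER_CUBIC))
E
python3 - <<'E'
from h import *
for n in("scene","side","wrist"): print(cap(n,n+"0"))
print(env.get_obs())
E
```

```text
pics
{'fov_y': 51.06724305954168, 'cx': 278.3211942994368, 'cy': 212.7547227988489, 'k1': -0.13243658597629557, 'xyz': array([0.98221413, 0.65632792, 0.59103876]), 'orientation': array([0.14896607, 0.45502539, 0.83552646, 0.26954876]), 'shape': (420, 560, 3)}
{'fov_y': 45.47271996460534, 'cx': 271.28571623675947, 'cy': 204.5887360785552, 'k1': -0.04009453299940023, 'xyz': array([ 0.31531064, -0.98246792,  0.64155037]), 'orientation': array([ 0.48867153, -0.04660395, -0.10075556,  0.86537652]), 'shape': (420, 560, 3)}
{'fov_y': 60.854138379437636, 'cx': 275.93025825894864, 'cy': 201.42222610047105, 'k1': -0.09067898333495544, 'xyz': array([0.16262821, 0.65815844, 0.38293825]), 'orientation': array([-0.10366404, -0.07172794,  0.57288085,  0.80988666]), 'shape': (420, 560, 3)}
{'clock': 0.15, 'joints': array([-1.338089  ,  0.47761434,  0.0223542 ,  1.55614719, -0.01147998,
        1.10932589, -0.08309414]), 'dq': array([ 0.00149449, -0.00124308,  0.00114434, -0.00245191,  0.00057415,
        0.00057036,  0.00044896]), 'joint_torque': array([ 1.13860558e-03, -5.83292806e+01,  1.53566245e+00, -2.72876787e+01,
       -5.42853400e-02,  1.44748954e-02,  1.25480433e-04]), 'position': array([0.2254912 , 0.6357841 , 0.24093504]), 'tcp_rot': array([ 8.16768735e-01,  5.76964789e-01, -5.22557414e-04,  4.40133174e-04]), 'contact_force': array([-0.73565963,  0.21273857, -0.44255737]), 'wrist_torque': array([-0.02607008,  0.0262478 , -0.00830561]), 'opening': 1.0005243843581564}
```

View pics/scene0.png

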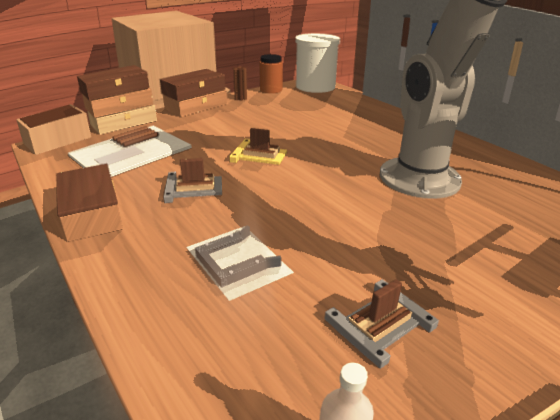

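View pics/side0.png

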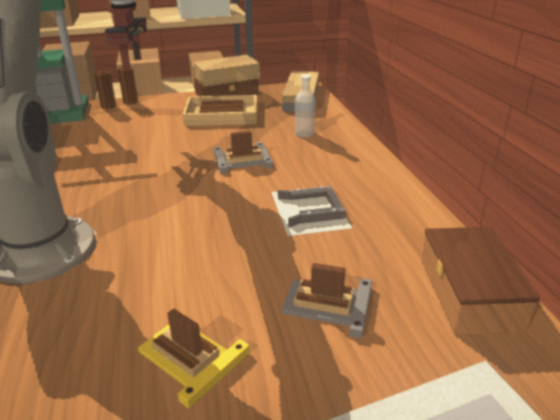

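View pics/wrist0.png

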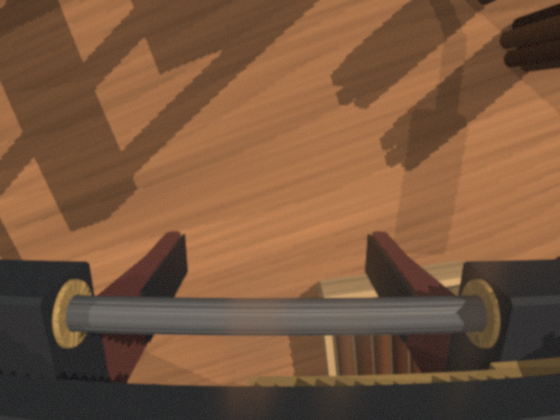

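```bash
python3 - <<'E'
from h import *
crop("side0",260,170,390,350,4,"c1") if 0 else None
crop("side0",260,240,400,345,5.5,"c1")
crop("side0",250,170,370,250,6,"c2")
crop("scene0",150,140,240,210,8,"c3")
crop("scene0",175,215,305,305,6,"c4")
E
```

```text
(no output)
```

View pics/c1.png

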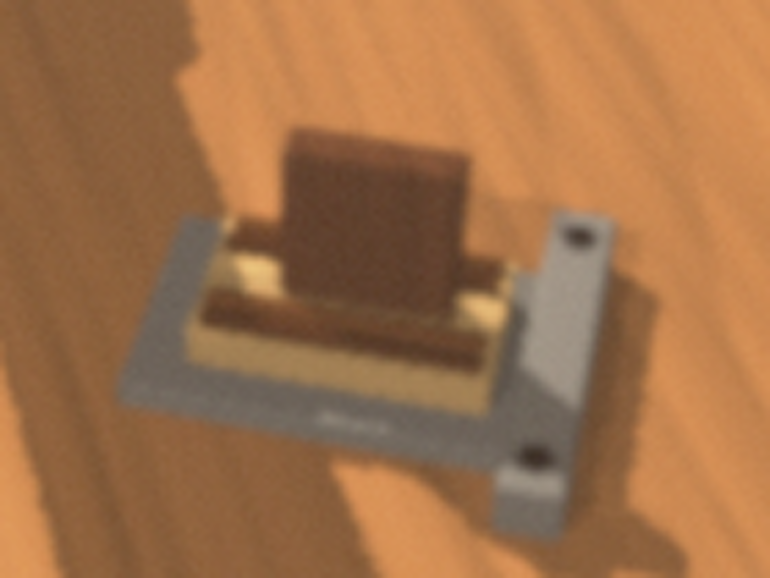

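View pics/c2.png

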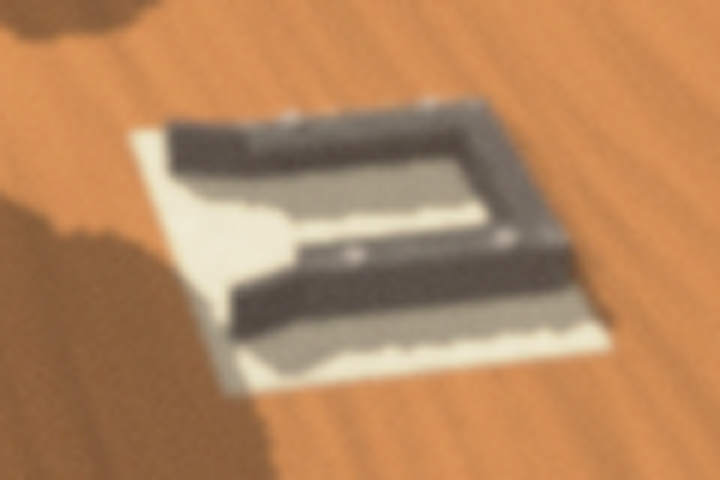

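View pics/c3.png

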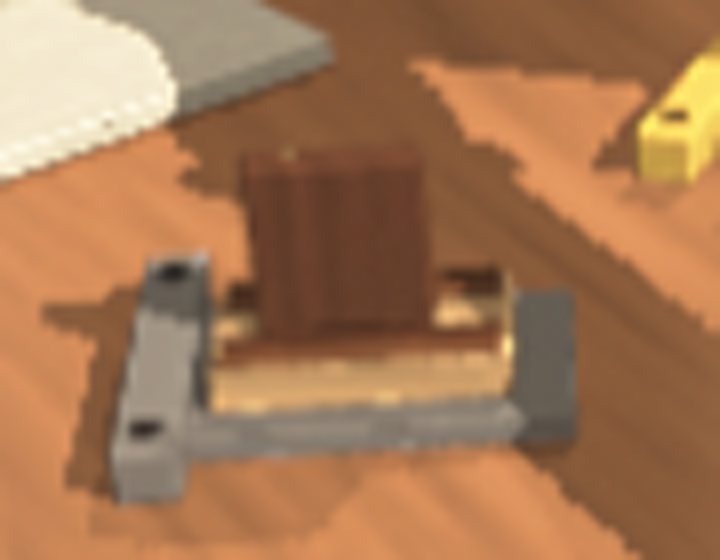

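View pics/c4.png

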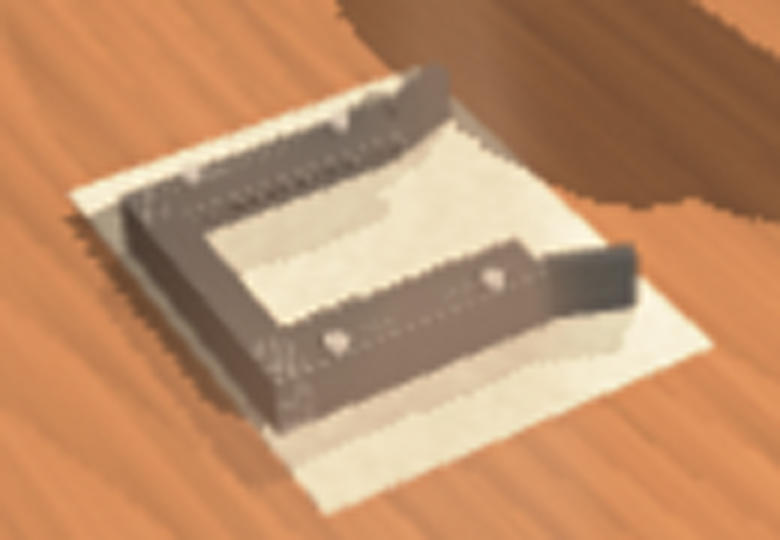

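```bash
cat > fit.py <<'E'
from h import *
from scipy.optimize import least_squares
def w(p,q):
    x,y,a=p; c,s=np.cos(a),np.sin(a); return [x+c*q[0]-s*q[1],y+s*q[0]+c*q[1],q[2]]
def fit(obs,p0):
    f=lambda p:np.concatenate([proj(t,w(p,np.array(q)/1000))-uv for t,q,uv in obs])
    r=least_squares(f,p0,loss='soft_l1'); print(r.x, np.degrees(r.x[2])); print(r.fun.reshape(-1,2).round(1).tolist()); return r.x
E
cat > f1.py <<'E'
from fit import *
c1=lambda u,v:np.array([u/5.5+260,v/5.5+240]); c3=lambda u,v:np.array([u/8+150,v/8+140])
c2=lambda u,v:np.array([u/6+250,v/6+170]); c4=lambda u,v:np.array([u/6+175,v/6+215])
S,C="side0","scene0"
o=[(S,(30,8,88),c1(285,152)),(S,(-30,8,88),c1(462,178)),(S,(30,-8,88),c1(297,130)),(S,(-30,-8,88),c1(470,153)),
(S,(75,45,10),c1(122,388)),(S,(75,-45,10),c1(187,218)),(S,(-53,-70,20),c1(555,212)),(S,(-75,-70,20),c1(617,220)),(S,(-75,70,20),c1(562,500)),(S,(-53,70,20),c1(497,470)),
(C,(-75,-70,0),c3(118,500)),(C,(-53,-70,0),c3(182,500)),(C,(75,-45,0),c3(575,442)),(C,(75,45,10),c3(572,290)),(C,(-75,70,20),c3(148,258))]
print(onz(S,325,305,.0)); t=fit(o,[.5,-.3,3.1])
o=[(C,(0,-37,24),c4(283,325)),(C,(0,37,24),c4(205,232)),(C,(-90,-37,24),c4(520,240)),(C,(-120,-60,24),c4(635,245)),(C,(-120,60,24),c4(445,68))]
o=[(a,(x,-y,z),b) for a,(x,y,z),b in o]
o+=[(S,(0,-37,24),c2(490,222)),(S,(-90,-37,24),c2(300,240)),(S,(-120,60,24),c2(170,125)),(S,(-120,-60,24),c2(234,290)),(S,(0,37,24),c2(465,135))]
print(onz(S,310,210,.0)); r=fit(o,[.5,0,0.3])
d=w(t,[0,0,0]);print(d)
im={n:cv2.imread(f"pics/{n}.png") for n in(S,C)}
def poly(n,p,pts,col):
    q=np.array([proj(n,w(p,np.array(a)/1000))*3 for a in pts]); cv2.polylines(im[n],[q.round().astype(int)],False,col,1)
for n in im:
    im[n]=cv2.resize(im[n],None,fx=3,fy=3,interpolation=cv2.INTER_CUBIC)
    for z in(0,10): poly(n,t,[(75,45,z),(-75,45,z),(-75,-45,z),(75,-45,z),(75,45,z)],(0,255,0))
    poly(n,t,[(30,8,88),(-30,8,88),(-30,-8,88),(30,-8,88),(30,8,88)],(0,255,0))
    poly(n,t,[(-53,70,20),(-75,70,20),(-75,-70,20),(-53,-70,20),(-53,70,20)],(0,255,0))
    poly(n,r,[(-120,60,24),(-90,50,24),(0,50,24),(0,-50,24),(-90,-50,24),(-120,-60,24)],(0,255,0))
    poly(n,r,[(-90,37,24),(0,37,24)],(255,255,0)); poly(n,r,[(-90,-37,24),(0,-37,24)],(255,255,0))
b=im[S][500:1040,780:1180]; cv2.imwrite("pics/o1.png",b)
cv2.imwrite("pics/o2.png",im[C][440:940,450:930])
E
python3 f1.py
```

```text
[ 0.55463846 -0.32212131  0.        ]
[ 0.55727975 -0.32225359  2.63920856] 151.21551197882445
[[-1.1, -0.2], [0.6, 0.6], [-1.3, -1.6], [0.6, -0.5], [-1.2, -0.7], [-1.0, -0.7], [-0.1, -0.9], [0.1, -0.5], [0.8, 0.4], [-0.4, 3.4], [-1.0, 0.4], [-0.5, -0.2], [-0.5, -0.8], [-0.8, -0.9], [-0.9, -1.0]]
[0.62246421 0.00528905 0.        ]
[ 0.67617707  0.01141021 -0.03570485] -2.045737151889007
[[0.2, 0.3], [-3.2, -3.2], [-1.0, -0.9], [-2.0, -1.0], [0.1, 1.1], [3.6, -1.9], [-1.8, -0.6], [-0.9, -0.1], [-1.3, -2.3], [-1.0, -2.4]]
[np.float64(0.5572797453800474), np.float64(-0.32225358515657937), 0]
```

View pics/o1.png

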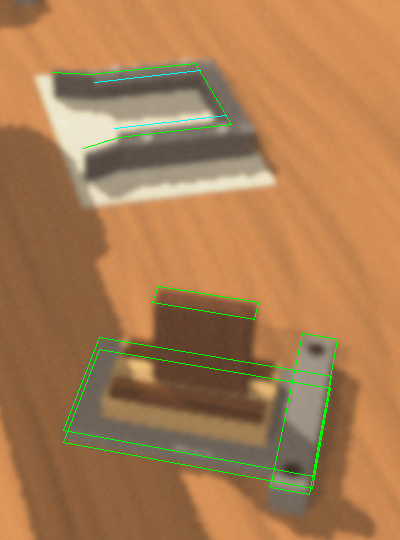

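View pics/o2.png

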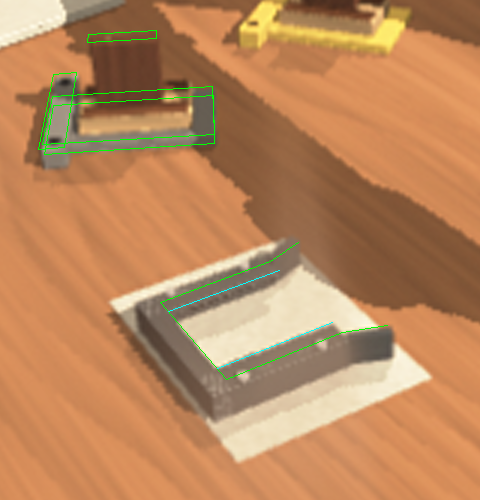

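```bash
python3 - <<'E'
from h import *
print(onz("side0",305,135,0), onz("side0",305,80,.15), onz("side0",243,168,0),onz("side0",190,352,0),onz("side0",477,290,0.05))
from scipy.spatial.transform import Rotation as R
r=R.from_quat(env.get_obs()['tcp_rot']); print(r.as_matrix().round(3))
c=pickle.load(open("pics/wrist0.pkl","rb")); print(r.inv().apply(c['xyz']-env.get_obs()['position']), (r.inv()*R.from_quat(c['orientation'])).as_matrix().round(3))
E
```

```text
[0.73627244 0.4457641  0.        ] [0.76022907 0.53789673 0.15      ] [0.50367353 0.2671652  0.        ] [ 0.30037811 -0.37769529  0.        ] [ 0.80855789 -0.40259287  0.05      ]
[[ 0.334  0.942 -0.   ]
 [ 0.942 -0.334 -0.001]
 [-0.001  0.    -1.   ]]
[-1.15915324e-04 -6.67095357e-02 -1.42010929e-01] [[ 1.    -0.001  0.001]
 [-0.001 -0.968 -0.25 ]
 [ 0.001  0.25  -0.968]]
```

play_rows(
  commands="0.72 -1 0.1 0 0 -0.06 0;0.72 -1 0.1 0 0 -0.06 0;0.72 -1 0.1 0 0 -0.06 0;0.72 -1 0.1 0 0 -0.06 0;0.72 -1 0.1 0 0 -0.06 0;0.72 -1 0.1 0 0 -0.06 0;0.72 -1 0.1 0 0 -0.06 0;0.72 -1 0.1 0 0 -0.06 0;0.72 -1 0.1 0 0 -0.06 0;0.72 -1 0.1 0 0 -0.06 0;0.72 -1 0.1 0 0 -0.06 0;0.72 -1 0.1 0 0 -0.06 0;0.72 -1 0.1 0 0 -0.06 0;0.72 -1 0.1 0 0 -0.06 0;0.72 -1 0.1 0 0 -0.06 0;0.72 -1 0.1 0 0 -0.06 0;0.72 -1 0.1 0 0 -0.06 0;0.72 -1 0.1 0 0 -0.06 0",
  force=25,
)

```text
clock: 2.4
position: [0.6191, 0.0778, 0.2916]
tcp_rot: [0.857, 0.515, -0.005, 0.0]
contact_force: [0.0, 1.1, 0.2]
opening: 1.001
```

play_rows(
  commands="0.9 -1 0.1 0 0 0 0;0.9 -1 0.1 0 0 0 0;0.8 -0.9 0.1 0 0 0 0;0 0 0 0 0 0 0",
)

```text
clock: 2.9
position: [0.6994, -0.0156, 0.2995]
tcp_rot: [0.858, 0.513, -0.006, 0.001]
contact_force: [-0.2, 0.4, 0.1]
opening: 1.003
```

```bash
python3 - <<'E'
from h import *
cap("wrist","w1"); o=env.get_obs(); print(o['position'],o['joints'],R.from_quat(o['tcp_rot']).as_matrix().round(3))
E
```

```text
[ 0.6987402  -0.01356289  0.29929305] [-0.30691383  0.49824589  0.35576818  1.43222487 -0.16988867  1.25270147
  1.14387396] [[ 0.471  0.882 -0.01 ]
 [ 0.882 -0.471 -0.006]
 [-0.01  -0.007 -1.   ]]
```

View pics/w1.png

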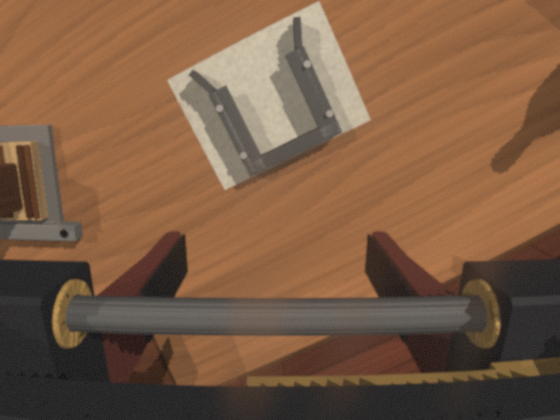

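```bash
python3 - <<'E'
from h import *
crop("w1",160,0,380,195,3.6,"c5")
crop("w1",0,110,90,250,4,"c6")
E
```

```text
(no output)
```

View pics/c5.png

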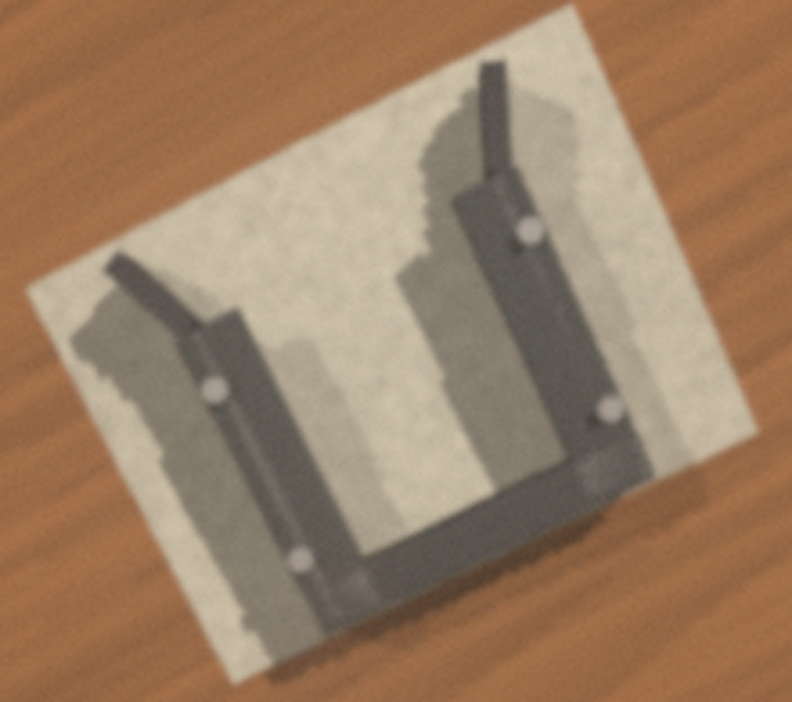

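```bash
cat > f2.py <<'E'
from fit import *
k=3.6; g=lambda u,v:np.array([(u+.5)/k+160-.5,(v+.5)/k-.5])
W="w1"
o=[(W,(0,-37,24),g(363,556)),(W,(-90,-37,24),g(240,312)),(W,(0,37,24),g(567,460)),(W,(-90,37,24),g(455,205)),(W,(-120,-60,24),g(128,254)),(W,(-120,60,24),g(481,64))]
r=fit(o,[.66,0.01,-.03])
im=cv2.resize(cv2.imread("pics/w1.png"),None,fx=3,fy=3)
for pts in ([(-120,60,24),(-90,50,24),(0,50,24),(0,-50,24),(-90,-50,24),(-120,-60,24)],[(-90,37,24),(0,37,24)],[(-90,-37,24),(0,-37,24)]):
    q=np.array([(proj(W,w(r,np.array(a)/1000))+.5)*3 for a in pts]); cv2.polylines(im,[q.round().astype(int)],False,(0,255,0),1)
cv2.imwrite("pics/o3.png",im[0:600,450:1150])
E
python3 f2.py
```

```text
[ 0.67806542  0.01025845 -0.04368435] -2.5029286761551535
[[0.6, 2.0], [-0.4, -1.8], [1.6, 1.0], [-0.9, -2.0], [0.5, -0.9], [-0.9, 2.1]]
```

View pics/o3.png

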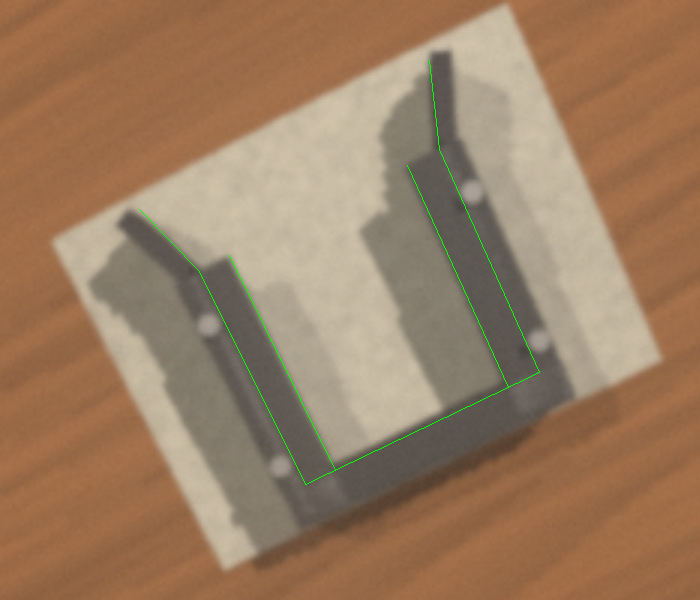

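play_rows(
  commands="-0.3 -1 0 0 0 0 0;-0.2 -1 0 0 0 0 0;-0.2 -1 0 0 0 0 0;-0.2 -1 0 0 0 0 0;-0.2 -1 0 0 0 0 0;-0.2 -1 0 0 0 0 0;-0.2 -1 0 0 0 0 0;-0.2 -1 0 0 0 0 0;-0.2 -1 0 0 0 0 0;-0.2 -1 0 0 0 0 0;0 -0.7 0 0 0 0 0;0 0 0 0 0 0 0",
)

```text
clock: 4.45
position: [0.6302, -0.3182, 0.2962]
tcp_rot: [0.851, 0.526, -0.005, -0.009]
contact_force: [0.7, 0.3, -0.2]
opening: 0.998
```

```bash
python3 - <<'E'
from h import *
cap("wrist","w2"); o=env.get_obs(); print(o['position'],o['joints'],R.from_quat(o['tcp_rot']).as_matrix().round(3))
E
```

```text
[ 0.63076289 -0.31670362  0.29613439] [ 0.11768747  0.52415413  0.40425889  1.41106643 -0.20964238  1.26853405
  1.6487871 ] [[ 0.445  0.895 -0.017]
 [ 0.895 -0.445  0.011]
 [ 0.002 -0.02  -1.   ]]
```

View pics/w2.png

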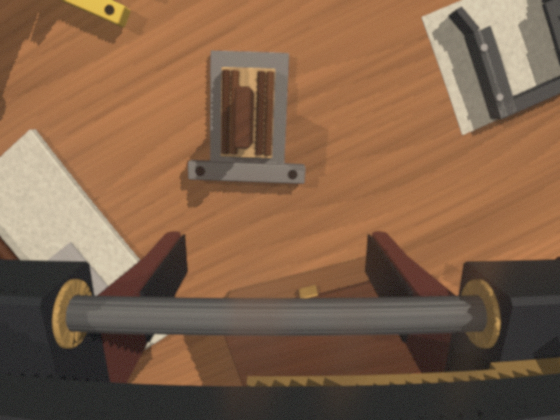

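```bash
python3 - <<'E'
from h import *
crop("w2",175,40,315,195,4,"c7")
crop("w2",415,0,560,140,4,"c8")
E
cat > f3.py <<'E'
from fit import *
k=3.6; g=lambda u,v:np.array([(u+.5)/k+160-.5,(v+.5)/k-.5])
W="w1"
o=[(W,(-90,-37,24),g(240,312)),(W,(-90,37,24),g(455,205)),(W,(-120,-60,24),g(128,254)),(W,(-120,60,24),g(481,64))]
r=fit(o,[.66,0.01,-.03])
o+=[(W,(0,-37,24),g(363,556)),(W,(0,37,24),g(567,460))]
for h in(24,30,36,42):
    print(h); o[4]=(W,(0,-37,h),o[4][2]);o[5]=(W,(0,37,h),o[5][2]); fit(o,r)
print([ (onz(W,*q[2],.024)).round(4) for q in o])
E
python3 f3.py
```

```text
[ 0.67940633  0.01004926 -0.04451394] -2.550461088820059
[[0.0, -0.7], [-0.4, -0.8], [1.0, 0.2], [-0.4, 3.4]]
24
[ 0.67806542  0.01025845 -0.04368434] -2.5029282099266417
[[-0.4, -1.8], [-0.9, -2.0], [0.5, -0.9], [-0.9, 2.1], [0.6, 2.0], [1.6, 1.0]]
30
[ 0.67794935  0.01049895 -0.04187077] -2.3990182745468958
[[-0.4, -1.9], [-0.9, -2.2], [0.5, -0.9], [-1.0, 1.9], [0.4, 2.5], [2.3, 1.0]]
36
[ 0.6778495   0.01076574 -0.03979549] -2.280113806217079
[[-0.4, -1.9], [-0.9, -2.4], [0.5, -0.9], [-1.0, 1.7], [0.4, 3.0], [3.0, 1.0]]
42
[ 0.67776095  0.01104181 -0.03759409] -2.153982802684564
[[-0.3, -2.0], [-0.9, -2.6], [0.5, -0.9], [-1.1, 1.5], [0.3, 3.6], [3.7, 1.0]]
[array([ 0.5885, -0.0233,  0.024 ]), array([0.5921, 0.051 , 0.024 ]), array([ 0.5561, -0.0454,  0.024 ]), array([0.5593, 0.0773, 0.024 ]), array([ 0.6741, -0.0261,  0.024 ]), array([0.6778, 0.0461, 0.024 ])]
```

View pics/c7.png

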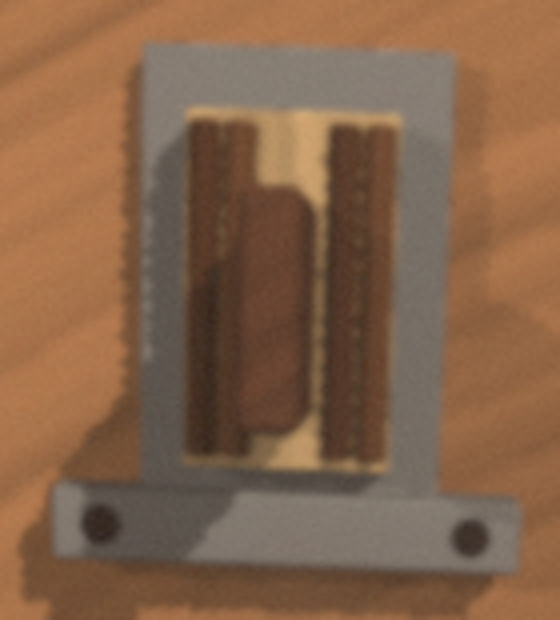

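View pics/c8.png

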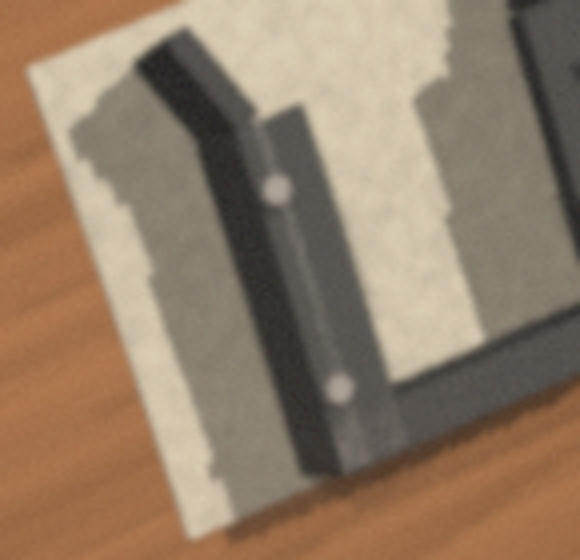

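```bash
cat > f4.py <<'E'
from fit import *
g=lambda u,v:np.array([(u+.5)/4+175-.5,(v+.5)/4+40-.5])
W="w2"
o=[(W,(75,45,10),g(145,45)),(W,(75,-45,10),g(455,53)),(W,(-53,70,20),g(55,487)),(W,(-53,-70,20),g(520,498)),(W,(-75,70,20),g(54,557)),(W,(-75,-70,20),g(518,573)),(W,(0,0,88),g(276,309))]
r=fit(o,[.557,-.32,2.64])
im=cv2.resize(cv2.imread("pics/w2.png"),None,fx=4,fy=4,interpolation=cv2.INTER_CUBIC)
for z,pts in ((10,[(75,45),(-75,45),(-75,-45),(75,-45),(75,45)]),(88,[(30,8),(-30,8),(-30,-8),(30,-8),(30,8)]),(20,[(-53,70),(-75,70),(-75,-70),(-53,-70),(-53,70)])):
    q=np.array([(proj(W,w(r,np.array(a+(z,))/1000))+.5)*4 for a in pts]); cv2.polylines(im,[q.round().astype(int)],False,(0,255,0),1)
cv2.imwrite("pics/o4.png",im[160:780,700:1260])
E
python3 f4.py
```

```text
[ 0.55874278 -0.31875925  2.64465594] 151.52762374745257
[[-0.5, -1.3], [0.7, -1.0], [-0.7, -0.2], [1.5, 0.9], [-0.1, 0.6], [1.0, 0.5], [-1.5, 0.3]]
```

View pics/o4.png

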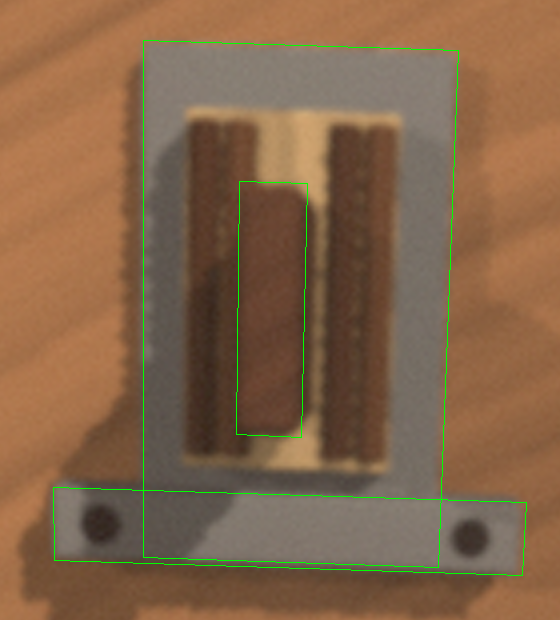

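play_rows(
  commands="-0.8 0 -0.5 -0.04 -0.06 -0.12 0;-0.8 -0.05 -0.5 -0.04 -0.06 -0.12 0;-0.8 -0.05 -0.5 0 0 0 0;0 0 -1 0 0 0 0;0 0 -1 0 0 0 0;0 0 0 0 0 0 0",
)

```text
clock: 5.25
position: [0.5625, -0.3058, 0.1888]
tcp_rot: [0.855, 0.519, 0.003, -0.001]
contact_force: [0.0, 0.3, -0.2]
opening: 0.997
```

```bash
cat > st.py <<'E'
from h import *
o=env.get_obs(); m=R.from_quat(o['tcp_rot']).as_matrix(); print(o['clock'],o['position'].round(4),'toolx yaw',np.degrees(np.arctan2(m[1,0],m[0,0])).round(2),'z',m[:,2].round(4),o['opening'],o['contact_force'].round(1),'j',o['joints'].round(2))
print('level turn units',(np.degrees(np.cross(m[:,2],[0,0,-1]))/8).round(3))
E
python3 st.py
```

```text
5.25 [ 0.5625 -0.3058  0.1888] toolx yaw 62.5 z [ 0.0045  0.0061 -1.    ] 0.996687947357394 [ 0.   0.3 -0.2] j [ 0.12  0.49  0.39  1.72 -0.22  0.98  1.69]
level turn units [-0.044  0.032  0.   ]
```

play_rows(
  commands="-0.13 -0.5 -0.4 -0.04 0.03 -0.08 0;0 0 -0.8 0 0 0 0;0 0 -0.8 0 0 0 0;0 0 0 0 0 0 0",
)

```text
clock: 5.75
position: [0.5614, -0.3232, 0.1308]
tcp_rot: [0.858, 0.514, 0.002, 0.003]
contact_force: [0.3, -0.8, 0.5]
opening: 0.998
```

```bash
python3 st.py
```

```text
5.75 [ 0.5614 -0.3232  0.1308] toolx yaw 61.89 z [ 0.0062 -0.0033 -1.    ] 0.9981020463010302 [ 0.3 -0.8  0.5] j [ 0.16  0.57  0.37  1.74 -0.26  0.87  1.72]
level turn units [0.024 0.044 0.   ]
```

play_rows(
  commands="-0.08 0.12 -0.8 0.02 0.04 0 0;0 0 -0.8 0 0 0 0;0 0 -0.8 0 0 0 0;0 0 0 0 0 0 0",
)

```text
clock: 6.25
position: [0.5629, -0.3235, 0.0636]
tcp_rot: [0.858, 0.514, 0.003, 0.005]
contact_force: [-0.5, 0.1, 0.7]
opening: 0.997
```

```bash
python3 st.py
```

```text
6.25 [ 0.5629 -0.3235  0.0636] toolx yaw 61.82 z [ 0.0093 -0.0056 -0.9999] 0.9966777369506828 [-0.5  0.1  0.7] j [ 0.19  0.66  0.33  1.78 -0.29  0.75  1.75]
level turn units [0.04  0.066 0.   ]
```

play_rows(
  commands="-0.14 0.13 -0.1 0.04 0.07 0 0;0 0 0 0 0 0 100;0 0 0 0 0 0 200;0 0 0 0 0 0 255;0 0 0 0 0 0 255;0 0 0 0 0 0 255",
  force=35,
)

```text
clock: 7.0
position: [0.561, -0.3212, 0.0654]
tcp_rot: [0.858, 0.514, 0.002, 0.002]
contact_force: [-0.7, -0.5, -0.3]
opening: 0.468
```

```bash
python3 st.py
```

```text
7.0 [ 0.561  -0.3212  0.0654] toolx yaw 61.8 z [ 0.0053 -0.0027 -1.    ] 0.46771945319463004 [-0.7 -0.5 -0.3] j [ 0.19  0.65  0.33  1.78 -0.29  0.76  1.75]
level turn units [0.019 0.038 0.   ]
```

Still closing; wait until it grips, then lift slightly.

play_rows(
  commands="0 0 -0.1 0.02 0.04 0 255;0 0 0 0 0 0 255;0 0 0 0 0 0 255;0 0 0 0 0 0 255;0 0 0 0 0 0 255",
)

```text
clock: 7.62
position: [0.561, -0.321, 0.0621]
tcp_rot: [0.858, 0.514, -0.0, -0.001]
contact_force: [0.5, 0.7, -0.4]
opening: 0.181
```

```bash
python3 st.py
```

```text
7.625 [ 0.561  -0.321   0.0621] toolx yaw 61.8 z [-1.e-03  6.e-04 -1.e+00] 0.18053218925956654 [ 0.5  0.7 -0.4] j [ 0.19  0.66  0.33  1.77 -0.29  0.76  1.75]
level turn units [-0.004 -0.007 -0.   ]
```

play_rows(
  commands="0 0 0.5 0 0 0 255;0 0 1 0 0 0 255;0 0 1 0 0 0 255;0 0 1 0 0 0 255;0 0 0.5 0 0 0 255;-0.1 0.5 0 0 0 -0.7 255;-0.1 0.6 0 0 0 -0.95 255;-0.1 0.6 0 0 0 -0.95 255;-0.1 0.6 0 0 0 -0.95 255;-0.1 0.6 0 0 0 -0.95 255;-0.1 0.6 0 0 0 -0.95 255;-0.1 0.6 0 0 0 -0.95 255;-0.1 0.6 0 0 0 -0.95 255",
)

```text
clock: 9.25
position: [0.5283, -0.1748, 0.1841]
tcp_rot: [1.0, 0.008, -0.003, -0.006]
contact_force: [-1.0, -0.0, -4.4]
opening: 0.181
```

```bash
python3 st.py
```

```text
9.25 [ 0.5283 -0.1748  0.1841] toolx yaw 0.88 z [-0.0063  0.0122 -0.9999] 0.18065264532926884 [-1.  -0.  -4.4] j [-0.3   0.41  0.65  1.93 -0.32  0.92  0.54]
level turn units [-0.088 -0.045 -0.   ]
```

play_rows(
  commands="-0.18 0.54 0 -0.04 -0.02 -0.97 255;-0.18 0.54 0 -0.04 -0.02 -0.97 255;-0.18 0.54 0 0 0 -0.97 255;-0.18 0.54 0 0 0 -0.97 255;-0.18 0.54 0 0 0 -0.97 255;-0.18 0.54 0 0 0 -0.97 255;-0.18 0.54 0 0 0 -0.97 255;-0.18 0.54 0 0 0 -0.97 255;-0.18 0.54 0 0 0 -0.97 255;-0.18 0.54 0 0 0 -0.97 255;-0.18 0.5 0 0 0 -0.97 255;0 0 0 0 0 0 255",
)

```text
clock: 10.75
position: [0.4603, 0.0118, 0.1819]
tcp_rot: [0.725, -0.689, -0.004, -0.003]
contact_force: [-0.6, -1.0, -5.1]
opening: 0.181
```

```bash
python3 st.py
```

```text
10.75 [0.4603 0.0118 0.1819] toolx yaw -87.11 z [-0.002   0.0092 -1.    ] 0.18056848961270122 [-0.6 -1.  -5.1] j [-1.07  0.37  1.14  2.16 -0.45  0.88 -1.18]
level turn units [-0.066 -0.014 -0.   ]
```

play_rows(
  commands="0.15 0.25 -0.5 -0.07 -0.01 -0.65 255;0 0 -0.9 0 0 0 255;0 0 -0.9 0 0 0 255;0 0 -0.7 0 0 0 255;0 0 -0.4 0 0 0 255;0 0 0 0 0 0 255",
)

```text
clock: 11.5
position: [0.467, 0.0167, 0.0781]
tcp_rot: [-0.697, 0.717, -0.001, 0.001]
contact_force: [-0.2, -0.7, -3.9]
opening: 0.185
```

```bash
python3 st.py; python3 - <<'E'
from h import *
cap("scene","s2"); cap("side","d2"); cap("wrist","w3")
crop("s2",170,150,330,300,4,"c9"); crop("d2",210,140,370,260,4.5,"c10")
E
```

```text
11.5 [0.467  0.0167 0.0781] toolx yaw -91.56 z [ 2.8e-03  7.0e-04 -1.0e+00] 0.18541456558041056 [-0.2 -0.7 -3.9] j [-0.86  0.55  0.89  2.22 -0.71  0.68 -1.07]
level turn units [-0.005  0.02   0.   ]
```

View pics/c9.png

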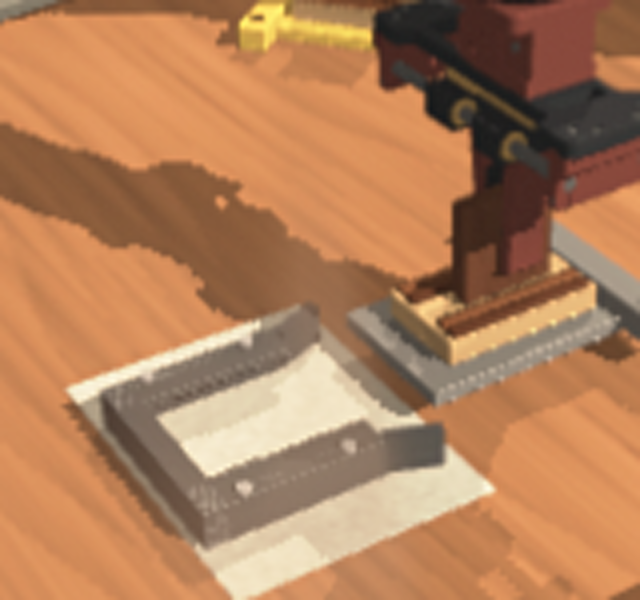

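View pics/c10.png

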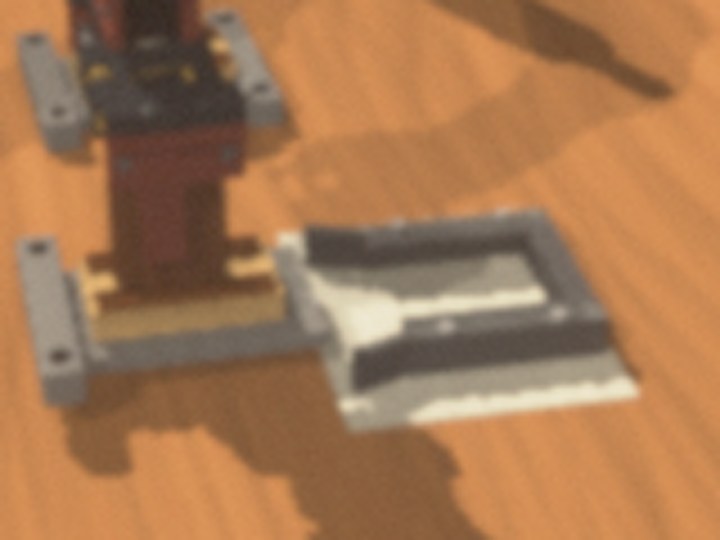

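View pics/w3.png

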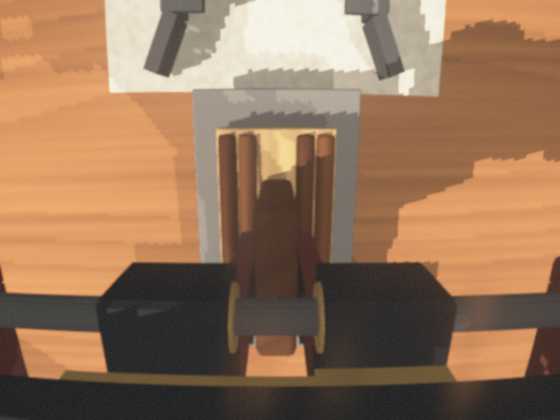

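```bash
python3 - <<'E'
from h import *
crop("w3",130,0,430,130,2.6,"c11")
E
```

```text
(no output)
```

View pics/c11.png

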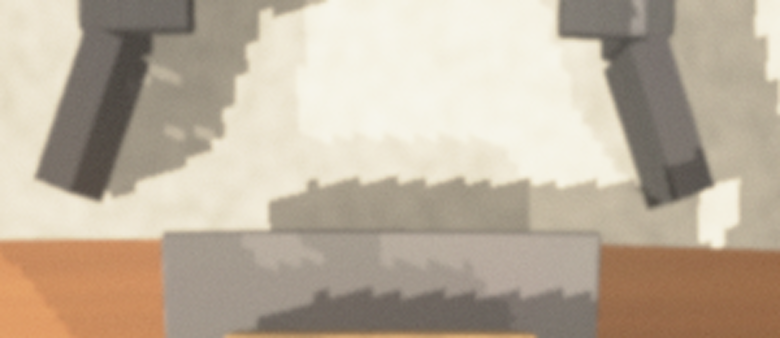

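```bash
python3 - <<'E'
from h import *
g=lambda u,v:((u+.5)/2.6+129.5,(v+.5)/2.6-.5)
P=lambda u,v,z:onz("w3",*g(u,v),z)
fl,fr=P(73,190,.024),P(672,195,.024); ll,lr=P(192,30,.024),P(560,33,.024); pl,pr=P(163,233,.026),P(599,233,.026)
for a,b in((fl,fr),(ll,lr),(pl,pr)):
    d=a-b; print(((a+b)/2).round(4), np.linalg.norm(d).round(4), np.degrees(np.arctan2(-d[0],d[1])).round(2))
E
```

```text
[0.5561 0.0154 0.024 ] 0.1228 -2.03
[0.5869 0.0139 0.024 ] 0.0731 -2.0
[0.5476 0.0139 0.026 ] 0.0887 -1.53
```

play_rows(
  commands="0 0.06 -0.25 0 0.02 -0.09 255;0 0 -0.2 0 0 0 255;0 0 0 0 0 0 255",
)

```text
clock: 12.02
position: [0.4687, 0.0196, 0.0656]
tcp_rot: [-0.693, 0.721, -0.001, 0.002]
contact_force: [-0.7, -0.0, -4.8]
opening: 0.179
```

```bash
python3 st.py
```

```text
12.025 [0.4687 0.0196 0.0656] toolx yaw -92.26 z [ 0.0041  0.002  -1.    ] 0.17932477692406296 [-0.7 -0.  -4.8] j [-0.84  0.57  0.86  2.22 -0.74  0.66 -1.06]
level turn units [-0.014  0.029  0.   ]
```

play_rows(
  commands="0.5 -0.02 -0.06 0 0.03 0 255;0.5 -0.02 0 0 0 0 255;0.5 -0.02 0 0 0 0 255;0 0 0 0 0 0 255",
)

```text
clock: 12.52
position: [0.5188, 0.0178, 0.064]
tcp_rot: [-0.693, 0.721, -0.0, 0.001]
contact_force: [-0.3, 0.1, -4.4]
opening: 0.182
```

```bash
python3 st.py
```

```text
12.525 [0.5188 0.0178 0.064 ] toolx yaw -92.2 z [ 0.0018  0.0014 -1.    ] 0.1821325628199966 [-0.3  0.1 -4.4] j [-0.79  0.64  0.84  2.1  -0.74  0.72 -1.06]
level turn units [-0.01   0.013  0.   ]
```

play_rows(
  commands="0.5 -0.02 0 0 0.01 0 255;0.5 -0.02 0 0 0 0 255;0.5 -0.02 0 0 0 0 255;0.3 -0.01 0 0 0 0 255;0 0 0 0 0 0 255",
)

```text
clock: 13.15
position: [0.5746, 0.0153, 0.0634]
tcp_rot: [-0.693, 0.721, 0.001, -0.0]
contact_force: [-0.6, 0.1, -3.6]
opening: 0.181
```

```bash
python3 st.py; python3 - <<'E'
from h import *
cap("wrist","w4")
E
```

```text
13.15 [0.5746 0.0153 0.0634] toolx yaw -92.2 z [-0.0019  0.0011 -1.    ] 0.1812038570566606 [-0.6  0.1 -3.6] j [-0.73  0.71  0.83  1.97 -0.74  0.79 -1.08]
level turn units [-0.008 -0.013 -0.   ]
```

View pics/w4.png

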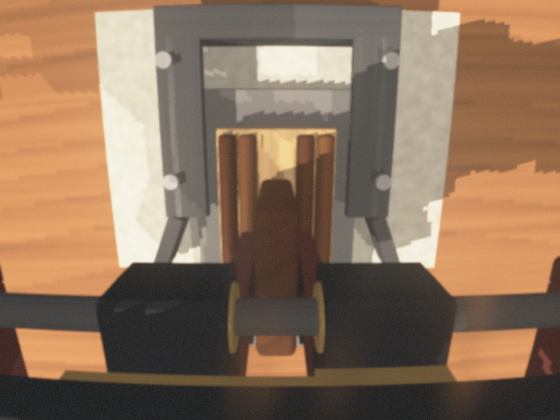

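play_rows(
  commands="0.3 -0.01 -0.03 0 -0.01 0 255;0.2 -0.01 0 0 0 0 255;0.1 0 0 0 0 0 255;0 0 0 0 0 0 255",
)

```text
clock: 13.7
position: [0.5923, 0.0147, 0.0624]
tcp_rot: [-0.693, 0.721, 0.001, -0.0]
contact_force: [0.5, 0.4, -3.4]
opening: 0.178
```

```bash
python3 st.py
```

```text
13.7 [0.5923 0.0147 0.0624] toolx yaw -92.23 z [-0.002   0.0017 -1.    ] 0.1783587307853595 [ 0.5  0.4 -3.4] j [-0.71  0.74  0.82  1.93 -0.75  0.82 -1.08]
level turn units [-0.012 -0.014 -0.   ]
```

play_rows(
  commands="0.12 0 -0.02 -0.01 -0.01 0 255;0.12 0 0 0 0 0 255;0.12 0 0 0 0 0 255",
)

```text
clock: 14.08
position: [0.598, 0.0143, 0.0628]
tcp_rot: [-0.693, 0.721, 0.005, -0.003]
contact_force: [-19.5, 2.1, 19.3]
opening: 0.182
```

play_rows(
  commands="0.15 0 0 0 0 0 255;0.15 0 0 0 0 0 255",
)

```text
clock: 14.32
position: [0.5987, 0.0141, 0.0632]
tcp_rot: [-0.693, 0.721, 0.013, -0.008]
contact_force: [-17.4, 2.0, 15.2]
opening: 0.178
```

```bash
python3 st.py; python3 - <<'E'
from h import *
cap("wrist","w5"); crop("w5",140,0,420,200,2.8,"c12")
E
```

```text
14.325 [0.5987 0.0141 0.0632] toolx yaw -92.29 z [-0.0287  0.0079 -0.9996] 0.17824855181796387 [-17.4   2.   15.2] j [-0.7   0.76  0.82  1.89 -0.74  0.86 -1.09]
level turn units [-0.057 -0.206 -0.   ]
```

View pics/c12.png

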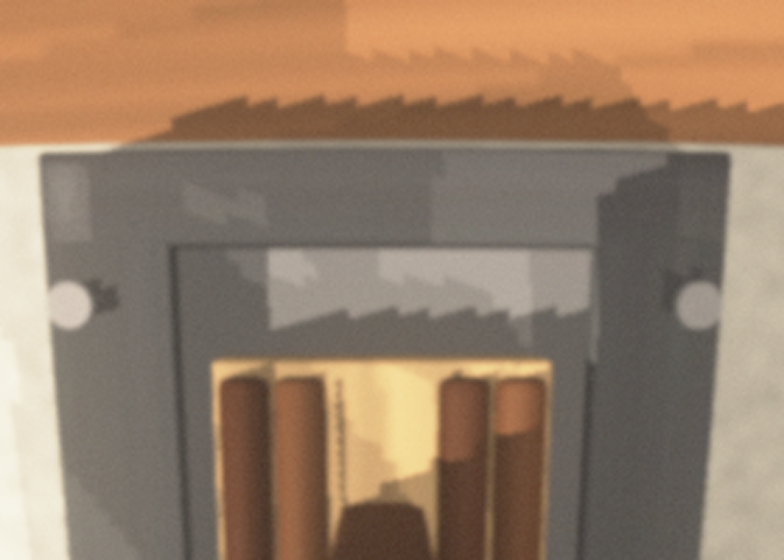

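play_rows(
  commands="0.03 0 0 -0.05 -0.2 0 255;0.1 0 0 -0.01 -0.1 0 255",
)

```text
clock: 14.62
position: [0.5977, 0.0143, 0.0622]
tcp_rot: [-0.693, 0.721, -0.001, 0.002]
contact_force: [-11.2, 1.2, 9.2]
opening: 0.183
```

```bash
python3 st.py
```

```text
14.625 [0.5977 0.0143 0.0622] toolx yaw -92.29 z [ 0.0035  0.0014 -1.    ] 0.1827807124428515 [-11.2   1.2   9.2] j [-0.71  0.74  0.82  1.92 -0.75  0.81 -1.08]
level turn units [-0.01   0.025  0.   ]
```

play_rows(
  commands="0.05 0 0 0 0 0 255;0 0 0 0 0 0 150;0 0 0 0 0 0 80;0 0 0 0 0 0 0;0 0 0 0 0 0 0;0 0 0 0 0 0 0;0 0 0 0 0 0 0;0 0 0 0 0 0 0;0 0 0 0 0 0 0",
)

```text
clock: 15.75
position: [0.601, 0.0142, 0.0634]
tcp_rot: [-0.693, 0.721, -0.002, 0.003]
contact_force: [-0.4, -0.3, -0.2]
opening: 0.995
```

```bash
python3 st.py; python3 - <<'E'
from h import *
cap("wrist","w6"); crop("w6",140,0,420,200,2.8,"c13")
E
```

```text
15.75 [0.601  0.0142 0.0634] toolx yaw -92.28 z [ 0.0072  0.0013 -1.    ] 0.9951328535237419 [-0.4 -0.3 -0.2] j [-0.71  0.74  0.82  1.91 -0.75  0.82 -1.08]
level turn units [-0.009  0.051  0.   ]
```

View pics/c13.png

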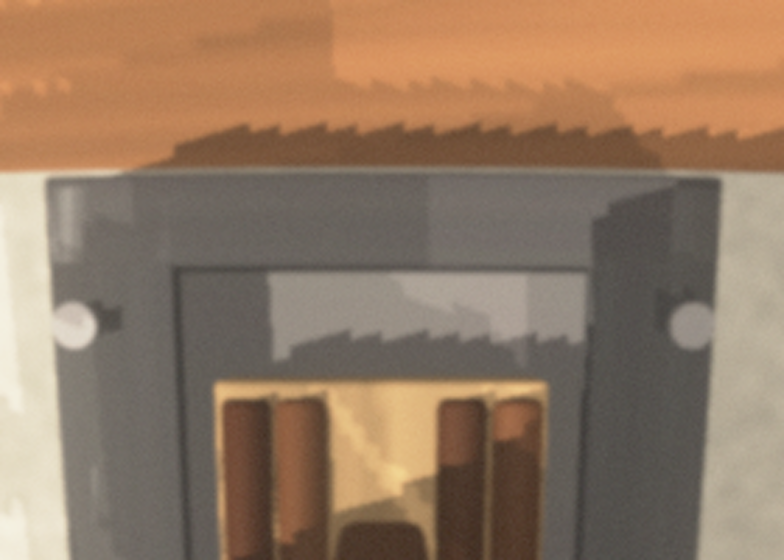

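play_rows(
  commands="0 0 0.4 0 0 0 0;0 0 1 0 0 0 0;0 0 1 0 0 0 0;0 0 1 0 0 0 0;0 0 1 0 0 0 0;0 0 1 0 0 0 0;-0.3 0 0.8 0 0 0 0;0 0 0 0 0 0 0",
)

```text
clock: 16.8
position: [0.5912, 0.0124, 0.2604]
tcp_rot: [-0.692, 0.722, -0.003, 0.004]
contact_force: [0.1, -0.3, -0.4]
opening: 0.999
```

```bash
python3 st.py; python3 - <<'E'
from h import *
cap("wrist","w7"); cap("scene","s7"); cap("side","d7"); crop("w7",150,60,420,260,2.9,"c14"); crop("d7",210,130,370,260,4.5,"c15");crop("s7",170,190,330,300,4.8,"c16")
E
```

```text
16.8 [0.5912 0.0124 0.2604] toolx yaw -92.45 z [ 0.0098  0.0019 -1.    ] 0.9985833884559512 [ 0.1 -0.3 -0.4] j [-0.9   0.51  1.08  1.8  -0.5   1.13 -1.27]
level turn units [-0.014  0.07   0.   ]
```

View pics/w7.png

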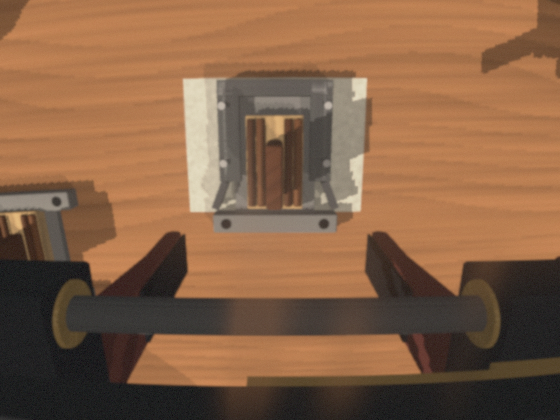

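View pics/c15.png

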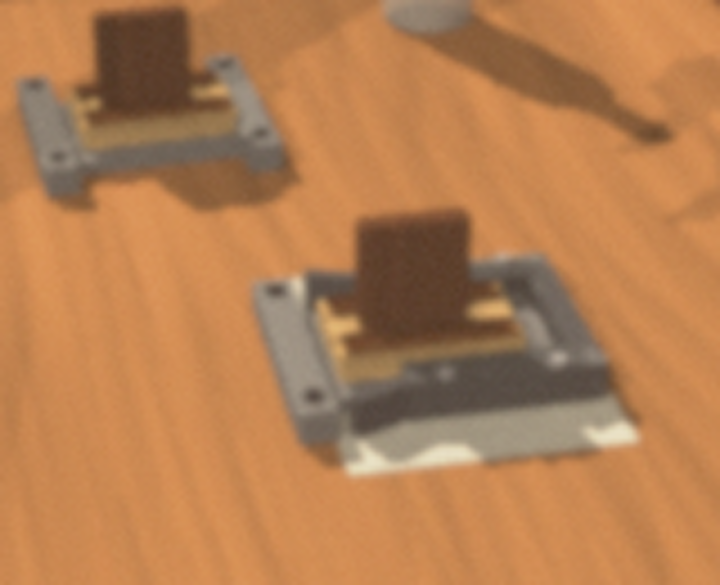

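View pics/c16.png

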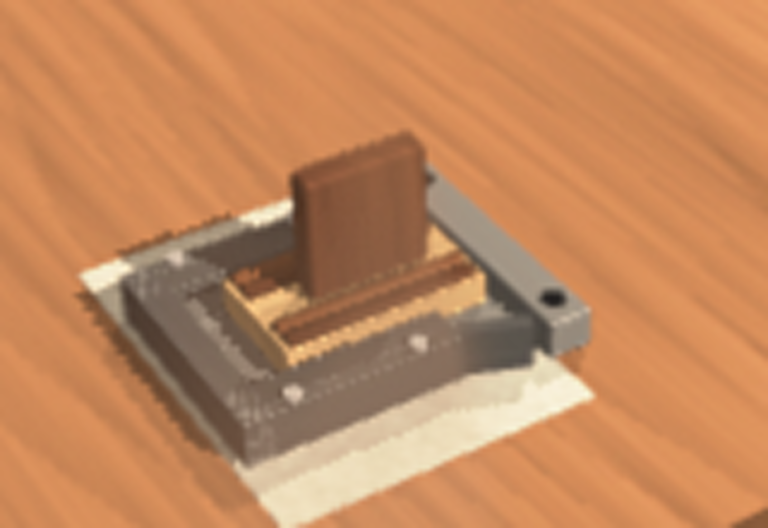

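```bash
python3 - <<'E'
from h import *
crop("w7",200,70,350,240,4,"c17")
E
```

```text
(no output)
```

View pics/c17.png

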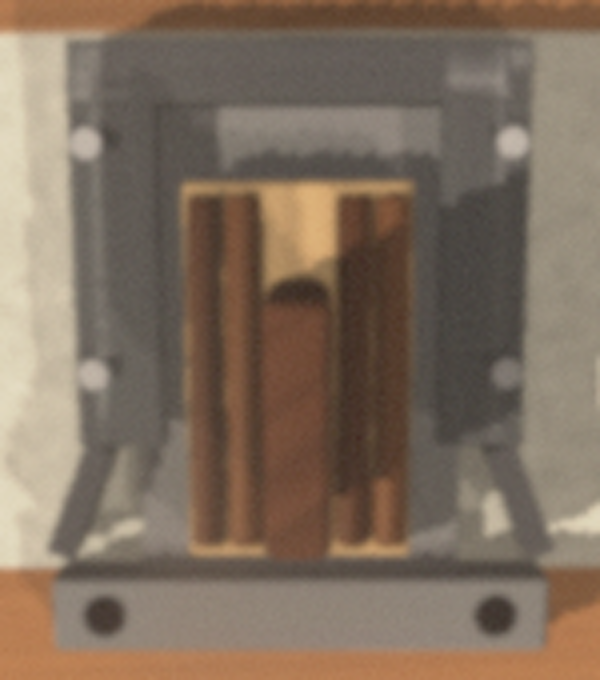

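```bash
python3 - <<'E'
from h import *
P=lambda u,v,z:onz("w7",(u+.5)/4+199.5,(v+.5)/4+69.5,z)
d=np.array([.999,-.0415,0])
s=P(300,103,.024)@d; print('stop',s,'ear in',s-P(300,578,.02)@d,'ear out',s-P(300,648,.02)@d, s-P(300,648,0)@d,'lip end',s-P(130,443,.024)@d,'flare tip',s-P(300,552,.024)@d)
print('block', s-P(300,183,.026)@d)
E
```

```text
stop 0.6761284152180671 ear in 0.127531921936349 ear out 0.14803660334503133 0.15477508449360944 lip end 0.08862187068357408 flare tip 0.1189927321707116
block 0.020171393826277084
```

```bash
python3 -c "
from bench import env
print(env.finish_job())"
```

```text
the job is handed in; nothing more can be done
None
```

The tray with the single ear bar is in the rails against the stop, lying flat and released. I handed the job in at about 17 s of the 38 s allowed.

- **Handling:** I gripped it by the wood grip, turned it about 154° and slid it in narrow end first, just above the bench at first and then lowered. It met the stop with about 20 N.
- **Home position:** In the last wrist picture, the inner edge of the ear bar is 127.5 mm from the stop (128 expected). Its outer edge is 148 mm away (150 expected). That puts the tray home within the roughly 2 mm camera accuracy.
- **Disagreement:** While pressing on the stop, the tool tipped nose-down by about 1.6°. I levelled it, still in contact, before letting go.
- **Left alone:** The gripper stands clear, about 0.2 m above the tray. The tray with two ear bars is where it was in the last side picture, and I never went near the yellow look-alike.

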